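Load a flask on the orbital shaker and index its clamping bar shut

ROBOT

A 6-joint arm with a two-finger parallel gripper is mounted at the origin on the work surface. World frame = base frame: x ahead of the robot, y to its left, z up, the work surface at z = 0. Lengths are in m, angles in rad, forces in N, time in s.
With the tool pointing down it reaches from about 0.3 to 0.875 m from the base axis. Payload 6.4 kg.
Tool frame: the origin (TCP) lies midway between the tips of the shut fingers; the grasp point (between the pads) lies 19 mm behind it; x points along the fingers, z is the direction in which the jaws open and shut, and the axes are right-handed (so a half turn about x gives the same grasp; the last joint's range is limited). The gripper opens to 85 mm and grips with 20 to 120 N. Pads are 22 mm wide; open, the fingers measure 114 mm over their backs; the gripper's body (76 mm by 85 mm) begins 54 mm behind the grasp point. The pads swing forward as they close: fully open they stand 13 mm farther back than shut.
Start: joints at [-1.307, 0.181, 1.607, -0, 1.354, -0.206], TCP at [0.26, -0.513, 0.231] pointing down, gripper open.
Joint ranges: [-2.99, 2.99], [-0.89, 2.07], [0.3, 2.58], [-1.14, 4.28], [0, 2.63], [-3.12, 3.12]. Speed limits (rad/s): [2.57, 2.57, 3.01, 3.14, 3.14, 3.14].

INTERFACE

Orientations are given as a unit quaternion [w, x, y, z].
In Python, from workcell import env gives the robot as it stands.
- The arm moves only by the shell command python3 -m creep 'ROWS' [OPENING]. ROWS is text: rows parted by semicolons, each of 6 numbers parted by spaces: the shift along the tool's x, y, z in m, then the turn, a rotation vector about the tool's x, y, z in degrees. A call has 1 to 8 rows; each row shifts and turns the pose as measured when the row begins, along the tool's axes as they then stand; what a row does not reach is not made up. A row lasts 1/8 s, in which the tool goes at most 62.5 mm and 10.7 degrees, less where a joint would pass 70% of its speed; a pose out of reach is approached as far as the arm can. A call with a gripper value outside its range is refused whole. OPENING is the closure, from -1 (fully open) to 1 (shut), set as the call begins (- or left out, the last holds). The fingers move at their own pace and stop on an object; the grip force is fixed at half the most. Time passes only in rows, so rows that do not move let the fingers close. It gives the time, the measured TCP pose, the force and the opening at its end, in the units of the state.
- env.get_state(): the state, without advancing time (a new reading comes with each control period).
- env.get_image(name): name is "scene" or "top"; returns the picture (384x512x3 uint8, red, green, blue); there is no depth.
- env.camera_params(name): a dict with "vfov" (degrees; the focal length in pixels is half the picture's height over the tangent of half this angle, whatever the lens; pixels are square), "cx", "cy" (the principal point, pixels), "R" (3x3) and "t" (3): a world point X has camera coordinates R X + t. Camera axes: x right, y down, z forward; pixel columns grow to the right and rows downward; lengths in m; the calibration is good to about 2 mm. A picture is of the moment at which its call begins. camera_params takes no time and is no camera call.
- env.close_job(): hands the job in, once; it reports no verdict.
The state is a dict: "t": time; "joints": joint angles; "qvel": joint speeds; "effort": joint torques, N m; "ee_pos": TCP position; "eef_rot": TCP orientation; "force": force on the tool from outside, world axes, zero at the start; "torque": the same for the moment, N m; "finger_gap": opening from 0.0 (shut) to 1.0 (fully open).
Only numpy, scipy, OpenCV 4.12 (cv2) and the standard library are available. Lean on these libraries where they do the work, as an engineer would, in place of code of your own. Each camera call takes 0.05 s, during which the arm holds its last target. There are 200 camera calls.

TASK

Stand the orange-capped flask upright in the empty place between the two blue-capped flasks on the shaker deck and let go of it. Then take the red plunger knob, pull it up until its pin is clear, slide the clamping bar one hole towards the flasks and let the pin go fully home in that hole. Finish while still holding the knob with the pin engaged (a colleague will then lock the bar's ends); do not shove or tip over the other flasks or the things on the bench.

Things in the scene. Friction and masses are not known exactly. Their poses are not given: they have to be found in the camera images.
- shaker: orbital shaker: beige housing 270 x 290 mm, aluminium deck 270 (its x) x 310 mm (its y), deck top 104 mm above the bench; fixed in place. Origin: centre of its underside, on the bench. x points from its control-panel front (robot side) to its rear, z up. Two steel guide tubes run along x at y = +-141 mm, with black end blocks to 36 mm above the deck
- rear_bar (a point): middle of the rubber face of the fixed rear bar, at shaker x = +87 mm, 24 mm above the deck. The bar spans the deck in y, 14 to 34 mm above it. The flasks stand in the row between it and the sliding clamping bar
- bar_face (a point): middle of the rubber face of the sliding clamping bar, 26 mm above the deck, at shaker x = -14 mm when joint clamp_bar is 0. The bar is parallel to the rear bar, 282 mm long, 16 to 36 mm above the deck; it moves along the shaker's x
- next_hole (a point): mouth of the next index hole, where the pin must end: 11 mm wide, at shaker x = -31 mm, y = 0, in the top of a steel index rail (24 wide, 12 high, shaker x from -125 to -15 mm) on the deck's middle line. Other holes: x = -61 mm (pin there at the start) and -91 mm. Right under the knob's axis when clamp_bar is +0.030
- clamp_bar (a joint): slide of the clamping bar along the shaker's x, m, positive towards the flasks and the rear bar. Holes at -0.030, 0 (start) and +0.030; stops at -0.034 and +0.036. About 1.5 N of friction. With the pin in a hole it cannot slide (1.5 mm play either way). At +0.030 the gap between the two rubber faces is 71 mm
- plunger (a joint): lift of the spring plunger in the clamping bar, m: 0 = pin fully home in a hole, 0.013 = fully pulled. The pin (8 mm, round nose) reaches 9 mm into the hole, so is clear above 0.009. A spring drives it down: 5 N at 0, 10 N fully pulled; let down between holes it rides on the rail at 0.008 to 0.009. Pulling the knob sideways slides the bar along
- knob (a point): centre of the plunger's red knob, an upright cylinder 26 mm across, 24 mm high; at rest 50 mm above the deck, on the shaker's middle line, at shaker x = -61 mm when clamp_bar is 0. Below it a 20 mm wide steel housing stands on the bar's tongue, 36 mm wide, its top 22 mm above the deck. Moves with bar and plunger
- place (a point): point on the deck top in the middle of the empty place between the two blue-capped flasks, at shaker x = +43 mm, y = 0. With the bar at its start a flask's foot centre fits from shaker x = +20 to +53 mm; the closing bar nudges a flask that stands too far forward back to about x = +50 mm
- flask: the flask to load: empty clear conical shaker flask with an orange cap, standing on the bench. Foot 67 mm across, straight for 22 mm, then tapering to a 27 mm neck; cap 36 mm across from 82 to 106 mm above the foot, which is the total height. About 110 g. Origin: centre of its underside, z up
- flask_left: same flask with a blue cap, standing on the deck about 88 mm to the +y side of the empty place; loose. Origin: centre of its underside
- flask_right: same flask with a blue cap, standing on the deck about 88 mm to the -y side of the empty place; loose. Origin: centre of its underside
- bottle: glass reagent bottle, 62 mm across, 135 mm high, blue cap, loose bystander. Origin: centre of its underside
- jar: clear jar, 66 mm across, 85 mm high, white cap, loose bystander. Origin: centre of its underside
- tube_rack: orange tube rack 85 x 200 x 52 mm with capped tubes to 104 mm, loose bystander. Origin: centre of its underside
Things that resemble listed ones, but are neither listed nor needed, are in the scene too. What is shaped like the flask but pink or yellow is not meant.

How it is judged:
By the outcome, as a careful person would: the job done as asked, in the order asked, and still so for the second after the job is handed in, while the arm keeps its last pose, push and grip.
It also fails if it takes over 48 s, if anything falls off the work surface, if the arm or the gripper's body presses on something with over 40 N, if the wrist force passes 120 N, or if a joint passes its speed limit or range.

## Working session

There is one attempt and no reset: what is moved stays moved. The work goes in short steps, Python scripts to look and compute and a shell command to move; the robot and the scene stay as the last step left them, time stands still between calls to the robot, and variables do not carry over. Pictures are saved under pics/ and viewed, about 8 in all and at most 12, crops included, and the job is handed in when it is done.

```bash
ls; mkdir -p pics; python3 - <<'E'
from workcell import env
import cv2
for n in("scene","top"):
    im=env.get_image(n); cv2.imwrite(f"pics/{n}0.png",im[:,:,::-1]); p=env.camera_params(n); print(n,p)
s=env.get_state(); print(s)
a=[cv2.imread(f"pics/{n}0.png") for n in("scene","top")]
E
```

```text
pics
scene {'vfov': 46.03025118825681, 'cx': 257.22492609649396, 'cy': 193.28709507577398, 'R': array([[-0.75730228,  0.65303402,  0.00631107],
       [ 0.39413424,  0.46472738, -0.79289764],
       [-0.52072206, -0.59797578, -0.60932217]]), 't': array([ 0.47316388, -0.08823234,  1.53863385])}
top {'vfov': 42.38683755040882, 'cx': 249.7726246218354, 'cy': 191.38232774703002, 'R': array([[-0.02406001, -0.99970251,  0.0039998 ],
       [-0.99812103,  0.02379604, -0.05646384],
       [ 0.05635187, -0.00535081, -0.99839663]]), 't': array([-0.07055274,  0.59450738,  1.80046245])}
{'t': 0.1, 'joints': array([-1.30731118e+00,  1.81490292e-01,  1.60789380e+00,  1.94966598e-05,
        1.35382700e+00, -2.06323315e-01]), 'qvel': array([-4.59015208e-04, -2.80400073e-03, -4.44719693e-03, -8.88035452e-05,
        1.50843395e-04, -4.93175943e-05]), 'effort': array([ 1.47397623e-04, -4.45880949e+01, -3.52238810e+01, -3.50850778e-04,
        4.15103103e-03,  1.04835027e-05]), 'ee_pos': array([ 0.26018804, -0.51220554,  0.23046789]), 'eef_rot': array([ 0.60223088,  0.37029232,  0.60305365, -0.36949677]), 'force': array([ 0.43601747, -0.99198953, -0.57135219]), 'torque': array([ 0.00274027, -0.00323841, -0.09488612]), 'finger_gap': 0.9993743768773679}
```

```bash
python3 - <<'E'
import cv2
for n in("scene","top"):
    cv2.imwrite(f"pics/{n}0b.png",cv2.resize(cv2.imread(f"pics/{n}0.png"),(800,600),interpolation=cv2.INTER_CUBIC))
E
```

```text
(no output)
```

View pics/scene0b.png

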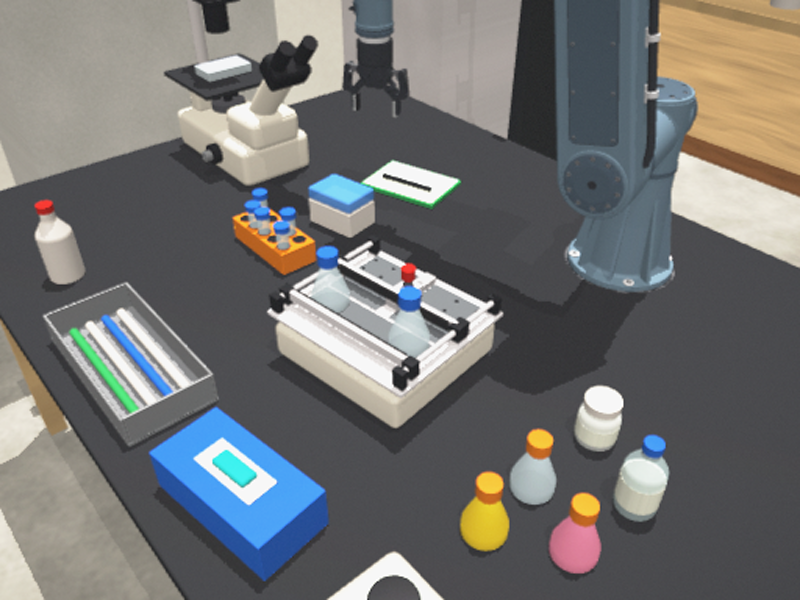

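View pics/top0b.png

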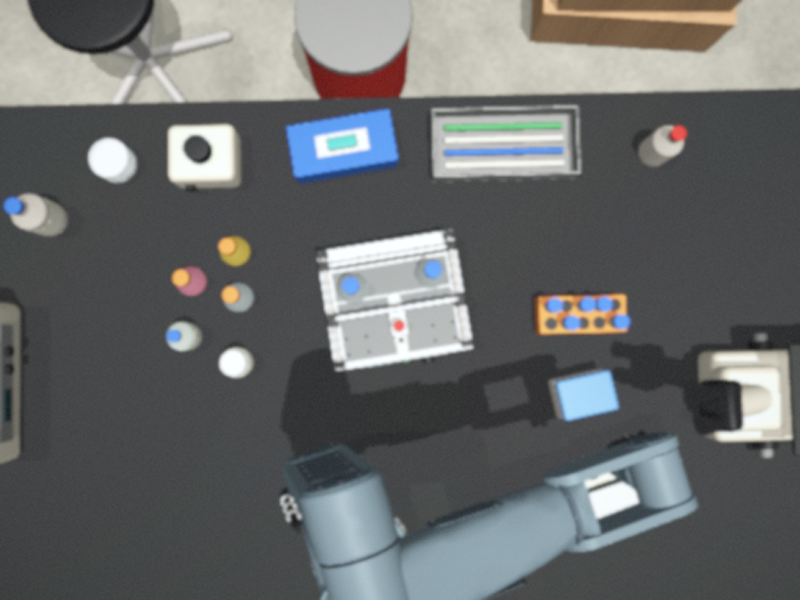

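```bash
cat > h.py <<'E'
import numpy as np,cv2
from workcell import env
from scipy.optimize import least_squares
P={n:env.camera_params(n) for n in("scene","top")}
def proj(n,X):
    p=P[n];f=192/np.tan(np.radians(p["vfov"]/2));c=np.atleast_2d(X)@p["R"].T+p["t"]
    return c[:,:2]/c[:,2:]*f+[p["cx"],p["cy"]]
def onz(n,uv,z):
    p=P[n];f=192/np.tan(np.radians(p["vfov"]/2));d=p["R"].T@np.array([(uv[0]-p["cx"])/f,(uv[1]-p["cy"])/f,1]);o=-p["R"].T@p["t"]
    return o+d*(z-o[2])/d[2]
def tri(uvs,uvt):
    return least_squares(lambda X:np.r_[proj("scene",X)[0]-uvs,proj("top",X)[0]-uvt],[.5,0,.1]).x
def blobs(img,kind,box=None,amin=6):
    h=cv2.cvtColor(img,cv2.COLOR_BGR2HSV);H,S,V=[h[...,i].astype(int) for i in range(3)]
    m={"orange":(H>8)&(H<19)&(S>150)&(V>120),"red":((H<6)|(H>174))&(S>150)&(V>90),"blue":(H>100)&(H<120)&(S>140)&(V>90)}[kind]
    n,l,st,c=cv2.connectedComponentsWithStats(m.astype(np.uint8))
    return [(c[i].round(2).tolist(),st[i].tolist()) for i in range(1,n) if st[i,4]>=amin]
E
python3 - <<'E'
from h import *
for n in("scene","top"):
    im=cv2.imread(f"pics/{n}0.png")
    for k in("orange","red","blue"): print(n,k,blobs(im,k))
a=cv2.imread("pics/scene0.png")[145:275,165:325]; b=cv2.imread("pics/top0.png")[140:245,195:310]
c=cv2.imread("pics/top0.png")[140:250,100:175]
cv2.imwrite("pics/c1.png",cv2.resize(a,None,fx=5,fy=4.6,interpolation=cv2.INTER_CUBIC) if 0 else cv2.resize(a,(720,585),interpolation=cv2.INTER_CUBIC))
cv2.imwrite("pics/c2.png",cv2.resize(b,None,fx=5.5,fy=5.5,interpolation=cv2.INTER_CUBIC))
E
```

```text
scene orange [([175.69, 137.15], [173, 134, 6, 7, 13]), ([155.33, 138.94], [153, 136, 6, 7, 18]), ([175.85, 159.55], [149, 138, 53, 38, 706]), ([191.0, 152.09], [185, 148, 14, 8, 32]), ([173.5, 154.83], [171, 154, 6, 2, 6]), ([344.11, 286.11], [337, 274, 17, 19, 127]), ([311.76, 315.67], [304, 302, 18, 21, 133]), ([319.33, 304.67], [317, 303, 5, 5, 6]), ([378.29, 317.86], [372, 315, 12, 9, 14]), ([372.3, 330.05], [365, 316, 19, 21, 135])]
scene red [([27.93, 131.98], [22, 128, 12, 9, 88]), ([260.88, 173.9], [257, 168, 9, 13, 89])]
scene blue [([217.42, 126.13], [198, 119, 41, 16, 137]), ([164.73, 129.95], [156, 120, 17, 21, 196]), ([181.98, 140.15], [175, 132, 14, 18, 146]), ([209.31, 163.94], [203, 157, 14, 15, 177]), ([261.63, 190.72], [255, 183, 14, 16, 188]), ([87.11, 227.5], [65, 202, 45, 51, 348]), ([154.66, 316.24], [95, 260, 115, 112, 5851]), ([417.99, 284.99], [411, 278, 15, 15, 176])]
top orange [([368.18, 190.41], [366, 189, 6, 5, 17]), ([344.8, 199.06], [343, 190, 7, 23, 64]), ([358.55, 202.27], [357, 201, 5, 4, 11]), ([389.55, 201.73], [388, 200, 5, 5, 11])]
top red [([230.72, 51.93], [198, 31, 62, 32, 951]), ([433.89, 84.85], [429, 81, 10, 9, 62])]
top blue [([218.86, 93.65], [183, 70, 72, 47, 1862]), ([322.43, 96.59], [286, 95, 73, 4, 120]), ([7.67, 131.01], [2, 126, 12, 11, 96]), ([276.63, 171.74], [274, 169, 7, 7, 38]), ([223.74, 182.03], [221, 179, 7, 7, 38]), ([353.93, 195.11], [351, 193, 7, 5, 27]), ([380.89, 194.38], [372, 192, 19, 6, 72]), ([397.59, 205.39], [393, 203, 10, 6, 44]), ([365.16, 206.16], [362, 204, 8, 5, 31]), ([110.88, 214.35], [108, 212, 7, 5, 26])]
```

View pics/c2.png

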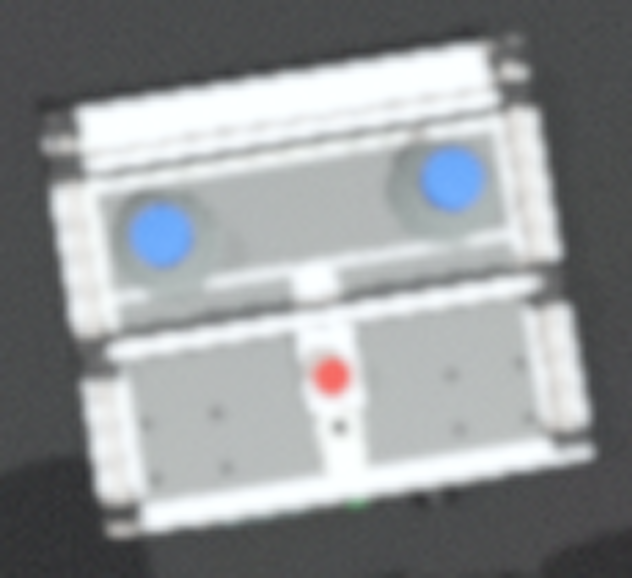

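View pics/c1.png

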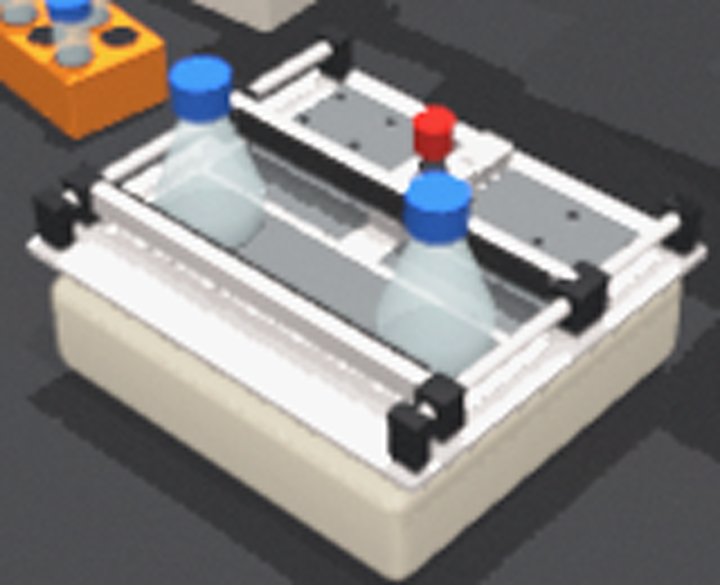

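```bash
cat >> h.py <<'E'
def wc(img,box,ch):
    # weighted silhouette centroid of a colour in box x0,y0,x1,y1
    x0,y0,x1,y1=box;c=img[y0:y1,x0:x1].astype(float)
    w={"red":c[...,2]-c[...,1],"orange":c[...,2]-c[...,0],"blue":c[...,0]-c[...,2]}[ch]
    w=np.clip(w-.35*w.max(),0,None);w=np.minimum(w,.4*w.max())
    Y,X=np.mgrid[y0:y1,x0:x1];return np.array([(w*X).sum(),(w*Y).sum()])/w.sum()
E
cat > loc.py <<'E'
from h import *
S=cv2.imread("pics/scene0.png");T=cv2.imread("pics/top0.png")
ks,kt=wc(S,(253,165,270,183),"red"),wc(T,(247,200,263,216),"red")
cs,ct=wc(S,(333,272,357,294),"orange"),wc(T,(138,178,158,198),"orange")
bl=[(wc(S,(201,155,219,174),"blue"),wc(T,(268,163,285,180),"blue")),(wc(S,(253,182,271,200),"blue"),wc(T,(215,173,232,190),"blue"))]
print("knob",tri(ks,kt),ks,kt,onz("top",kt,.158),onz("scene",ks,.154))
print("cap",tri(cs,ct),cs,ct,onz("top",ct,.098),onz("scene",cs,.094))
for b in bl: print("blue",tri(*b),onz("top",b[1],.202),onz("scene",b[0],.198))
o=lambda u,v:(165+u/4.5,145+v/4.5)
for uv in((405,484),(30,243),(703,249)): print(onz("scene",o(*uv),.104))
q=lambda u,v:(195+u/5.5,140+v/5.5)
for uv in((78,112),(490,45),(140,530),(594,455)): print(onz("top",q(*uv),.104))
for uv in((331,376),(339,427)): print(onz("top",q(*uv),.116))
E
python3 loc.py
```

```text
knob [ 0.52776042 -0.09940291  0.15941414] [260.88521027 173.82230134] [254.84261549 207.96176412] [ 0.52818808 -0.09978833  0.158     ] [ 0.52239422 -0.10492573  0.154     ]
cap [0.60793197 0.27513847 0.10164147] [344.84937681 283.46933614] [146.840813   188.13931406] [0.60805046 0.27603058 0.098     ] [0.60211897 0.27130966 0.094     ]
blue [ 0.64311308 -0.17399482  0.20348524] [ 0.64392015 -0.1746035   0.202     ] [ 0.63817077 -0.18045748  0.198     ]
blue [0.61363789 0.00109188 0.20295082] [0.61420613 0.00068022 0.202     ] [ 0.60903173 -0.00352197  0.198     ]
[0.69816663 0.07603641 0.104     ]
[ 0.73787572 -0.22515697  0.104     ]
[0.43248276 0.0416096  0.104     ]
[0.69999957 0.05532436 0.104     ]
[ 0.73679762 -0.20846669  0.104     ]
[0.43362742 0.02132987 0.104     ]
[ 0.47399247 -0.26701962  0.104     ]
[ 0.52772155 -0.10154954  0.116     ]
[ 0.49554104 -0.10578922  0.116     ]
```

```bash
cat >> h.py <<'E'
from scipy.spatial.transform import Rotation as Ro
def tool():
    s=env.get_state();q=s["eef_rot"];return s,Ro.from_quat([q[1],q[2],q[3],q[0]])
def go(target,yaw=None):
    """shift in tool axes to reach world TCP target; turn (tool rotvec deg) so that tool x is down and jaws (z) lie along yaw(deg)"""
    s,R=tool();d=R.inv().apply(np.array(target)-s["ee_pos"])
    M=R.as_matrix();print("t",round(s["t"],2),"pos",s["ee_pos"].round(4),"gap",round(s["finger_gap"],3),"F",s["force"].round(1),"jaw yaw",np.degrees(np.arctan2(M[1,2],M[0,2])).round(2),"x",M[:,0].round(3))
    print("shift mm",(d*1e3).round(1))
    if yaw is not None:
        a=np.radians(yaw);z=np.array([np.cos(a),np.sin(a),0]);x=np.array([0,0,-1.]);G=Ro.from_matrix(np.c_[x,np.cross(z,x),z])
        print("turn",np.degrees((R.inv()*G).as_rotvec()).round(2),"joint6",s["joints"][5].round(2))
E
python3 -c "
from h import *
go([.606,.274,.26],97.5);go([.606,.274,.26],-82.5)
a=np.array([.33,-.26,.33])
print(proj('scene',[[.606,.274,.0],[.606,.274,.106]]))"
```

```text
t 0.1 pos [ 0.2602 -0.5122  0.2305] gap 0.999 F [ 0.4 -1.  -0.6] jaw yaw -63.08 x [-0.     0.002 -1.   ]
shift mm [ -28.4  664.3 -544.5]
turn [-1.6058e+02  1.0000e-02 -1.3000e-01] joint6 -0.21
t 0.1 pos [ 0.2602 -0.5122  0.2305] gap 0.999 F [ 0.4 -1.  -0.6] jaw yaw -63.08 x [-0.     0.002 -1.   ]
shift mm [ -28.4  664.3 -544.5]
turn [19.42 -0.09 -0.  ] joint6 -0.21
[[339.65386141 311.89237249]
 [345.31046815 281.40089059]]
```

```bash
python3 -m creep '-0.045 0 0 9.7 0 0; -0.045 0 0 9.7 0 0; -0.01 0 0 0 0 0' ; python3 -c "
from h import *
go([.606,.274,.25],-82.5)"
```

```text
t: 0.48
ee_pos: [0.2598, -0.5108, 0.3295]
eef_rot: [0.527, 0.47, 0.532, -0.467]
force: [0.9, 0.1, -0.4]
finger_gap: 0.996
t 0.47 pos [ 0.2598 -0.5108  0.3295] gap 0.996 F [ 0.9  0.1 -0.4] jaw yaw -83.04 x [-0.002  0.008 -1.   ]
shift mm [  85.4  438.9 -736.3]
turn [-0.54 -0.5   0.07] joint6 0.14
```

```bash
python3 -m creep '0 0.03 -0.05 0 0 0; 0 0.03 -0.05 0 0 0; 0 0.03 -0.05 0 0 0; 0 0.03 -0.05 0 0 0; 0 0.03 -0.05 0 0 0; 0 0.03 -0.05 0 0 0; 0 0.03 -0.05 0 0 0; 0 0.03 -0.05 0 0 0' ; python3 -c "
from h import *
go([.606,.274,.25],-82.5)"
```

```text
t: 1.48
ee_pos: [0.4476, -0.0718, 0.3238]
eef_rot: [0.525, 0.469, 0.538, -0.463]
force: [0.9, -1.0, -1.0]
finger_gap: 1.002
t 1.48 pos [ 0.4476 -0.0718  0.3238] gap 1.002 F [ 0.9 -1.  -1. ] jaw yaw -82.46 x [-0.01   0.018 -1.   ]
shift mm [  78.5  203.  -320.6]
turn [ 0.05 -1.09  0.41] joint6 1.01
```

```bash
python3 -m creep '0 0.032 -0.05 0 -0.3 0.1; 0 0.032 -0.05 0 -0.3 0.1; 0 0.032 -0.05 0 -0.3 0.1; 0.01 0.032 -0.05 0 -0.3 0.1; 0.01 0.032 -0.05 0 -0.3 0; 0.02 0.032 -0.05 0 0 0; 0.02 0.01 -0.02 0 0 0; 0 0 0 0 0 0' ; python3 - <<'E'
from h import *
go([.606,.274,.18],-82.5)
S=env.get_image("scene")[:,:,::-1];T=env.get_image("top")[:,:,::-1]
cv2.imwrite("pics/s1.png",S);cv2.imwrite("pics/t1.png",T)
a=cv2.resize(S[190:350,290:440],(600,640)[:2],interpolation=cv2.INTER_CUBIC)
b=cv2.resize(T[130:230,90:210],None,fx=4,fy=4,interpolation=cv2.INTER_CUBIC)
a=cv2.resize(S[210:360,300:400],(400,600),interpolation=cv2.INTER_CUBIC)
b=cv2.resize(T[130:230,100:200],(400,400),interpolation=cv2.INTER_CUBIC);b=np.vstack([b,np.zeros((200,400,3),np.uint8)])
cv2.imwrite("pics/v1.png",np.hstack([a,b]))
s=env.get_state();print(proj("scene",s["ee_pos"]),proj("top",s["ee_pos"]))
E
```

```text
t: 2.48
ee_pos: [0.6011, 0.2867, 0.2502]
eef_rot: [0.537, 0.453, 0.539, -0.465]
force: [-0.1, -1.1, 0.6]
finger_gap: 1.0
t 2.48 pos [0.6011 0.2867 0.2502] gap 1.0 F [-0.1 -1.1  0.6] jaw yaw -81.02 x [-0.013 -0.011 -1.   ]
shift mm [70.3  3.9 12.8]
turn [1.48 0.49 0.83] joint6 1.69
[[360.1524747  233.89633259]] [[134.07837917 186.980879  ]]
```

View pics/v1.png

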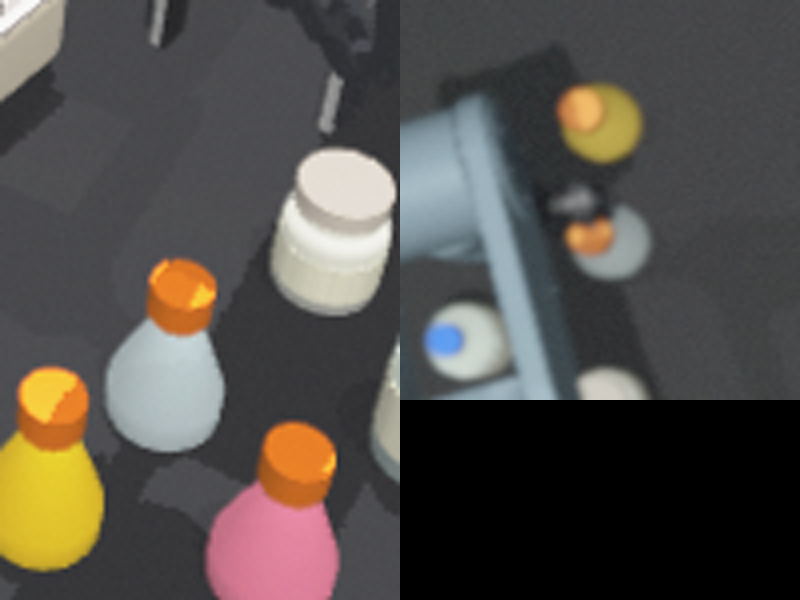

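```bash
python3 -m creep '0.035 0.004 0.013 1.5 0.5 0.8; 0.035 0 0 0 0 0; 0.015 0 0 0 0 0; 0 0 0 0 0 0' ; python3 - <<'E'
from h import *
go([.606,.274,.073],-82.5)
S=env.get_image("scene")[:,:,::-1]
cv2.imwrite("pics/s2.png",S)
a=cv2.resize(S[235:335,300:400],(600,600),interpolation=cv2.INTER_CUBIC)
cv2.imwrite("pics/v2.png",a)
s=env.get_state();print(proj("scene",s["ee_pos"]),proj("scene",s["ee_pos"]+[0,0,.013]),proj("scene",[.606,.274,.106]))
E
```

```text
t: 3.08
ee_pos: [0.6112, 0.2678, 0.1731]
eef_rot: [0.533, 0.472, 0.527, -0.464]
force: [-0.2, -0.2, 0.9]
finger_gap: 0.999
t 3.08 pos [0.6112 0.2678 0.1731] gap 0.999 F [-0.2 -0.2  0.9] jaw yaw -82.88 x [ 0.013  0.002 -1.   ]
shift mm [100.1  -5.7  -6.8]
turn [-0.38 -0.02 -0.76] joint6 1.68
[[345.36255438 259.33833278]] [[346.13997206 254.9652896 ]] [[345.31046815 281.40089059]]
```

View pics/v2.png

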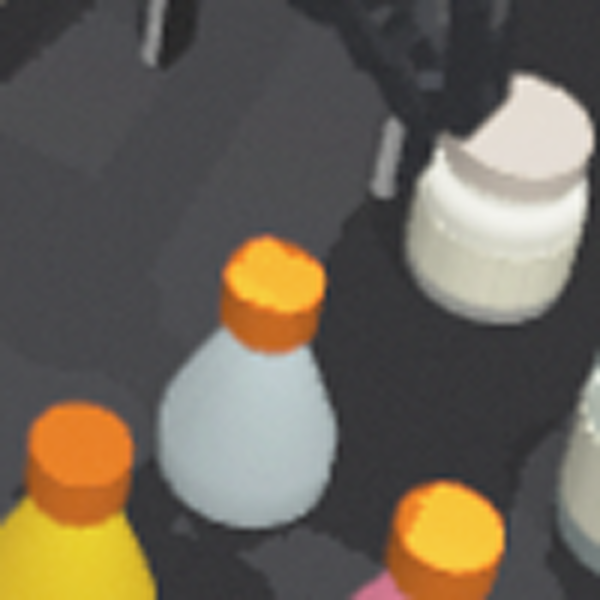

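```bash
python3 -m creep '0.02 -0.008 -0.005 -0.4 0 -0.8; 0.02 0 0 0 0 0; 0 0 0 0 0 0' ; python3 -c "
from h import *
go([.604,.272,.073],-82.5)"
```

```text
t: 3.5
ee_pos: [0.6042, 0.2728, 0.1342]
eef_rot: [0.533, 0.467, 0.531, -0.465]
force: [-0.5, -0.7, -0.3]
finger_gap: 0.998
t 3.5 pos [0.6042 0.2728 0.1342] gap 0.998 F [-0.5 -0.7 -0.3] jaw yaw -82.41 x [ 0.004  0.001 -1.   ]
shift mm [61.2 -0.5  0.8]
turn [ 0.09 -0.05 -0.23] joint6 1.68
```

```bash
python3 -m creep '0.03 0 0.001 0 0 -0.2; 0.03 0 0 0 0 0; 0.001 0 0 0 0 0' && python3 -m creep '0 0 0 0 0 0; 0 0 0 0 0 0; 0 0 0 0 0 0; 0 0 0 0 0 0; 0 0 0 0 0 0' 1 ; python3 -c "
from h import *
go([.604,.272,.35],-82.5)"
```

```text
t: 3.88
ee_pos: [0.6055, 0.2727, 0.0728]
eef_rot: [0.533, 0.466, 0.532, -0.465]
force: [0.0, 0.1, 0.2]
finger_gap: 1.0
t: 4.5
ee_pos: [0.6082, 0.2736, 0.0778]
eef_rot: [0.534, 0.468, 0.531, -0.463]
force: [0.1, -0.7, -1.3]
finger_gap: 0.405
t 4.5 pos [0.6082 0.2736 0.0778] gap 0.405 F [ 0.1 -0.7 -1.3] jaw yaw -82.33 x [ 0.009  0.003 -1.   ]
shift mm [-272.2   -1.9    0.5]
turn [ 0.17 -0.11 -0.54] joint6 1.68
```

```bash
python3 -m creep '-0.03 0 0 0 0 -0.5; -0.05 0 0 0 0 0; -0.06 0 0 0 0 0; -0.06 0 0 0 0 0; -0.05 0 0 0 0 0; -0.02 0 0 0 0 0;0 0 0 0 0 0' 1; python3 - <<'E'
from h import *
go([.621,-.091,.34],-82.5)
S=env.get_image("scene")[:,:,::-1]
cv2.imwrite("pics/s3.png",S);print(blobs(S.copy(),"orange",amin=60))
E
```

```text
t: 5.38
ee_pos: [0.6068, 0.2725, 0.3544]
eef_rot: [0.531, 0.465, 0.533, -0.466]
force: [-0.7, -0.6, -1.5]
finger_gap: 0.406
t 5.38 pos [0.6068 0.2725 0.3544] gap 0.406 F [-0.7 -0.6 -1.5] jaw yaw -82.35 x [-0.004  0.001 -1.   ]
shift mm [ 14.1 -34.3 362.2]
turn [ 0.15 -0.07  0.22] joint6 1.68
[([175.8, 159.6], [149, 138, 53, 38, 702]), ([360.98, 181.75], [353, 171, 18, 22, 281]), ([313.44, 313.06], [304, 302, 18, 21, 247]), ([372.67, 325.64], [365, 315, 19, 22, 272])]
```

```bash
python3 -m creep '0.005 -0.005 0.03 0 0 0; 0 -0.006 0.055 0 0 0; 0 -0.006 0.06 0 0 0; 0 -0.006 0.06 0 0 0; 0 -0.006 0.06 0 0 0; 0 -0.005 0.055 0 0 0; 0 0 0.035 0 0 0; 0 0 0 0 0 0' 1; python3 -c "
from h import *
go([.621,-.091,.25],-82.5)"
```

```text
t: 6.42
ee_pos: [0.6138, -0.0931, 0.3262]
eef_rot: [0.523, 0.458, 0.543, -0.472]
force: [0.7, 1.0, -1.6]
finger_gap: 0.4
t 6.42 pos [ 0.6138 -0.0931  0.3262] gap 0.4 F [ 0.7  1.  -1.6] jaw yaw -82.21 x [-0.034  0.004 -0.999]
shift mm [75.9 10.  -0.4]
turn [ 0.3  -0.51  1.91] joint6 1.1
```

```bash
python3 -m creep '0.025 0.007 0 0.3 -0.5 1.9; 0 0 0 0 0 0; 0 0 0 0 0 0' 1; python3 - <<'E'
from h import *
go([.621,-.091,.18],-82.5)
S=env.get_image("scene")[:,:,::-1];T=env.get_image("top")[:,:,::-1]
cv2.imwrite("pics/s4.png",S);cv2.imwrite("pics/t4.png",T)
c=wc(S,(205,90,270,160),"orange");print(c,[b for b in blobs(S.copy(),"orange",amin=60)])
a=cv2.resize(S[85:235,170:320],(600,600),interpolation=cv2.INTER_CUBIC);cv2.imwrite("pics/v4.png",a)
s=env.get_state();g=s["ee_pos"]+[0,0,.021];print("cap expected",proj("scene",g),"cap on z",onz("scene",c,g[2]))
E
```

```text
t: 6.8
ee_pos: [0.6184, -0.0898, 0.2972]
eef_rot: [0.529, 0.466, 0.534, -0.467]
force: [-0.4, 0.6, -0.9]
finger_gap: 0.406
t 6.8 pos [ 0.6184 -0.0898  0.2972] gap 0.406 F [-0.4  0.6 -0.9] jaw yaw -82.46 x [-0.006  0.003 -1.   ]
shift mm [117.1   3.1   2. ]
turn [ 0.04 -0.22  0.31] joint6 1.1
[232.71243457 134.8285137 ] [([232.68, 134.75], [228, 128, 10, 15, 115]), ([175.84, 159.69], [149, 138, 53, 38, 698]), ([311.86, 315.71], [304, 302, 18, 21, 131]), ([372.22, 330.09], [365, 316, 19, 21, 134])]
cap expected [[235.45712859 135.12136341]] cap on z [ 0.6225672  -0.09514671  0.31817592]
```

View pics/v4.png

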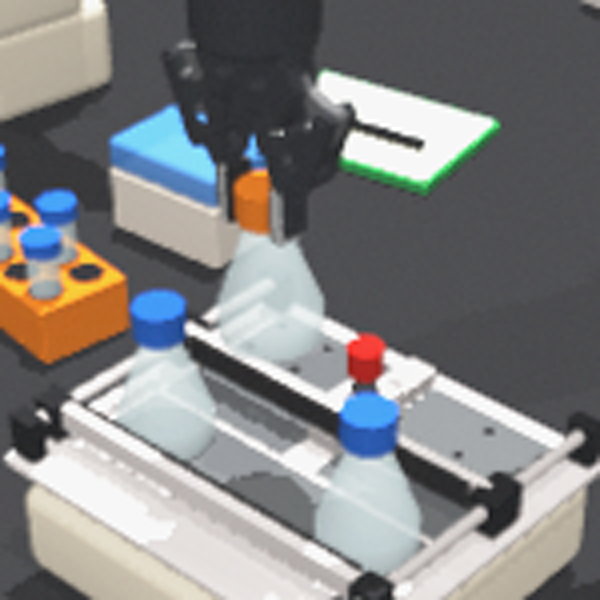

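```bash
python3 - <<'E'
from h import *
a=np.linspace(0,6.28,400);C=np.c_[np.cos(a),np.sin(a),0*a]*.0335
def foot(u,vb,z):
    def f(p):
        # silhouette: circles at foot and at 22mm up
        q=np.vstack([proj("scene",C+[p[0],p[1],z]),proj("scene",C+[p[0],p[1],z+.018])])
        return [(q[:,0].max()+q[:,0].min())/2-u,q[:,1].max()-vb]
    return least_squares(f,[.62,-.09]).x
s=env.get_state()
for n,u,vb,z in(("held",271.5,360,.2227),("left",367.5,574,.104),("right",166.5,463,.104)):
    p=foot(170+u/4-.4,85+vb/4-.4,z);print(n,p)
print(s["ee_pos"])
E
```

```text
held [ 0.61225729 -0.09235796]
left [ 0.60794049 -0.00417309]
right [ 0.6392845  -0.17771093]
[ 0.61842726 -0.08985402  0.29717592]
```

```bash
python3 -m creep '0.03 0.007 0.001 0 -0.2 0.3; 0.03 0 0 0 0 0; 0 0 0 0 0 0' 1; python3 -c "
from h import *
go([.6255,-.0905,.1785],-82.5)"
```

```text
t: 7.28
ee_pos: [0.6272, -0.0891, 0.2395]
eef_rot: [0.534, 0.466, 0.531, -0.465]
force: [-0.1, 0.2, -1.0]
finger_gap: 0.403
t 7.28 pos [ 0.6272 -0.0891  0.2395] gap 0.403 F [-0.1  0.2 -1. ] jaw yaw -82.35 x [ 0.005 -0.001 -1.   ]
shift mm [61.  -2.2  1.1]
turn [ 0.15  0.12 -0.27] joint6 1.11
```

```bash
python3 -m creep '0.025 -0.002 0.001 0 0 -0.3; 0.025 0 0 0 0 0; 0.004 0 0 0 0 0;0 0 0 0 0 0' 1; python3 -c "
from h import *
go([.6255,-.0905,.1785],-82.5)"
```

```text
t: 7.78
ee_pos: [0.6299, -0.091, 0.1934]
eef_rot: [0.537, 0.466, 0.528, -0.464]
force: [-0.4, 1.4, -0.5]
finger_gap: 0.401
t 7.78 pos [ 0.6299 -0.091   0.1934] gap 0.401 F [-0.4  1.4 -0.5] jaw yaw -82.27 x [ 0.01  -0.006 -1.   ]
shift mm [14.9 -4.4 -1.2]
turn [ 0.23  0.41 -0.54] joint6 1.11
```

```bash
python3 -m creep '0.006 -0.004 -0.001 0 0.4 -0.5; 0.003 0 0 0 0 0;0 0 0 0 0 0' 1; python3 -c "
from h import *
go([.6255,-.0905,.1785],-82.5)"
```

```text
t: 8.15
ee_pos: [0.6271, -0.0911, 0.1872]
eef_rot: [0.534, 0.466, 0.531, -0.464]
force: [0.0, 0.2, -0.7]
finger_gap: 0.402
t 8.15 pos [ 0.6271 -0.0911  0.1872] gap 0.402 F [ 0.   0.2 -0.7] jaw yaw -82.27 x [ 0.004 -0.001 -1.   ]
shift mm [ 8.7 -1.6 -0.8]
turn [ 0.23  0.11 -0.24] joint6 1.1
```

```bash
python3 -m creep '0.005 -0.001 -0.001 0 0.1 -0.2; 0.004 0 0 0 0 0;0.002 0 0 0 0 0' 1; python3 -m creep '0.003 -0.001 0 0 0 0; 0.003 0 0 0 0 0' 1; python3 -c "
from h import *
go([.6255,-.0905,.1785],-82.5)"
```

```text
t: 8.52
ee_pos: [0.6272, -0.09, 0.1808]
eef_rot: [0.534, 0.466, 0.531, -0.464]
force: [-6.6, 1.4, 11.8]
finger_gap: 0.408
t: 8.78
ee_pos: [0.6273, -0.0899, 0.1807]
eef_rot: [0.535, 0.466, 0.53, -0.464]
force: [-8.3, 1.4, 16.9]
finger_gap: 0.404
t 8.78 pos [ 0.6273 -0.0899  0.1807] gap 0.404 F [-8.3  1.4 16.9] jaw yaw -82.2 x [ 0.008 -0.002 -1.   ]
shift mm [ 2.2 -1.9  0.4]
turn [ 0.3   0.15 -0.42] joint6 1.1
```

```bash
python3 -m creep '-0.001 0 0 0 0 0' 1; python3 -m creep '0 0 0 0 0 0;0 0 0 0 0 0;0 0 0 0 0 0' -0.3;  python3 - <<'E'
from h import *
go([.6255,-.0905,.26],-82.5)
S=env.get_image("scene")[:,:,::-1]
cv2.imwrite("pics/s5.png",S)
a=cv2.resize(S[120:245,175:325],(720,600),interpolation=cv2.INTER_CUBIC);cv2.imwrite("pics/v5.png",a)
E
```

```text
t: 8.9
ee_pos: [0.6274, -0.0898, 0.1822]
eef_rot: [0.535, 0.466, 0.53, -0.463]
force: [-1.1, 0.2, -1.9]
finger_gap: 0.405
t: 9.28
ee_pos: [0.6273, -0.0898, 0.1815]
eef_rot: [0.535, 0.466, 0.53, -0.463]
force: [-0.2, -0.3, -0.6]
finger_gap: 0.65
t 9.28 pos [ 0.6273 -0.0898  0.1815] gap 0.65 F [-0.2 -0.3 -0.6] jaw yaw -82.2 x [ 0.008 -0.002 -1.   ]
shift mm [-78.5  -1.3   0.7]
turn [ 0.3   0.16 -0.43] joint6 1.1
```

View pics/v5.png

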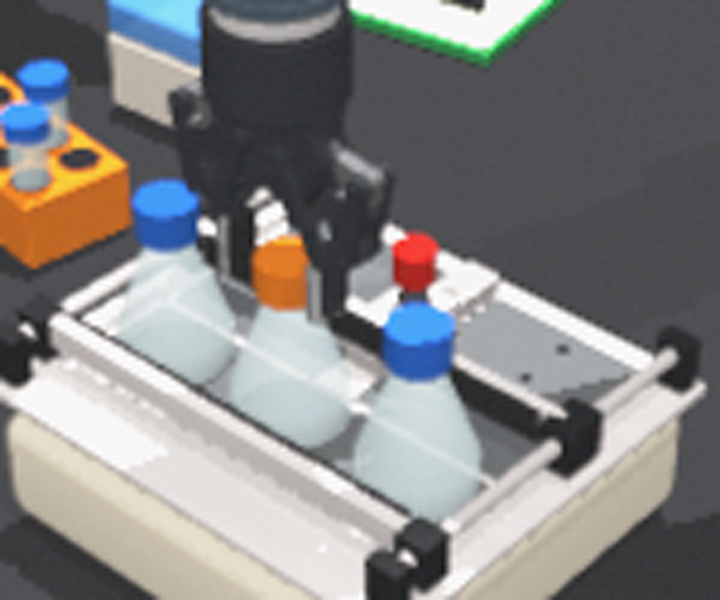

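```bash
python3 -m creep '-0.015 0 0 0 0 0;-0.03 0 0 0 0 -0.4;-0.03 0 0 0 0 0; -0.01 0 0 0 0 0' -0.3;  python3 -c "
from h import *
go([.5235,-.104,.235],-82.5)"
```

```text
t: 9.82
ee_pos: [0.6266, -0.0896, 0.2702]
eef_rot: [0.533, 0.464, 0.532, -0.466]
force: [0.7, -0.9, -0.4]
finger_gap: 0.65
t 9.82 pos [ 0.6266 -0.0896  0.2702] gap 0.65 F [ 0.7 -0.9 -0.4] jaw yaw -82.21 x [-0.001 -0.002 -1.   ]
shift mm [  35.2 -104.1    0.2]
turn [0.29 0.13 0.05] joint6 1.11
```

```bash
python3 -m creep '0 -0.045 0 0.3 0.1 0; 0 -0.045 0 0 0 0; 0.01 -0.014 0 0 0 0; 0.02 0 0 0 0 0;0 0 0 0 0 0' -0.3;  python3 - <<'E'
from h import *
go([.5235,-.104,.135],-82.5)
S=env.get_image("scene")[:,:,::-1]
cv2.imwrite("pics/s6.png",S)
a=cv2.resize(S[120:220,210:310],(600,600),interpolation=cv2.INTER_CUBIC);cv2.imwrite("pics/v6.png",a)
k=wc(S,(253,165,270,183),"red");print("knob",k,onz("scene",k,.154))
s,R=tool();M=R.as_matrix();p=s["ee_pos"]+[0,0,.007]
for sg in(-1,1):
  for w in(-1,1):
    q=proj("scene",p+sg*.0276*M[:,2]+w*.011*M[:,1])[0];print(sg,w,(q-[210,120]+.5)*6-.5)
for z in(.142,.166): print(z,(proj("scene",[.5235,-.104,z])[0]-[210,120]+.5)*6-.5)
E
```

```text
t: 10.45
ee_pos: [0.5205, -0.1039, 0.2401]
eef_rot: [0.532, 0.466, 0.531, -0.467]
force: [-0.4, 0.8, -0.1]
finger_gap: 0.649
t 10.45 pos [ 0.5205 -0.1039  0.2401] gap 0.649 F [-0.4  0.8 -0.1] jaw yaw -82.52 x [ 0.001 -0.001 -1.   ]
shift mm [105.1   2.9   0.4]
turn [-0.02  0.08 -0.03] joint6 1.02
knob [260.86838289 173.93215076] [ 0.52277268 -0.1045624   0.154     ]
-1 -1 [378.1899836  160.28056316]
-1 1 [344.91153693 180.26731106]
1 -1 [282.81980505 115.7173442 ]
1 1 [249.29854882 134.72486164]
0.142 [307.02788862 348.68762509]
0.166 [307.61503456 305.51593721]
```

View pics/v6.png

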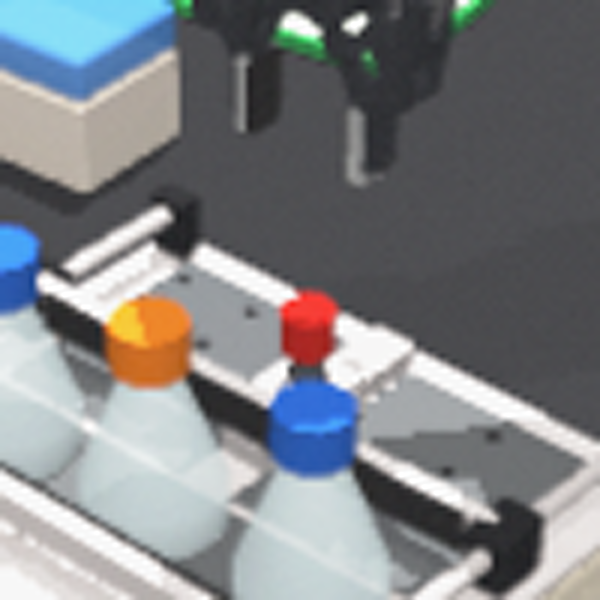

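```bash
python3 -m creep '0.03 0.003 0 0 0 0; 0.03 0 0 0 0 0; 0 0 0 0 0 0' -0.3;  python3 -c "
from h import *
go([.5235,-.104,.134],-82.5)"
```

```text
t: 10.88
ee_pos: [0.5271, -0.1046, 0.1835]
eef_rot: [0.535, 0.467, 0.529, -0.466]
force: [0.8, -0.6, -0.0]
finger_gap: 0.649
t 10.88 pos [ 0.5271 -0.1046  0.1835] gap 0.649 F [ 0.8 -0.6 -0. ] jaw yaw -82.48 x [ 0.007 -0.004 -1.   ]
shift mm [49.4 -3.9 -1.4]
turn [ 0.02  0.3  -0.39] joint6 1.02
```

```bash
python3 -m creep '0.02 -0.004 -0.001 0 0.3 -0.4; 0.02 -0.001 0 0 0 0; 0.006 0 0 0 0 0;0.002 0 0 0 0 0' -0.3;  python3 -c "
from h import *
go([.5235,-.104,.134],-82.5)"
```

```text
t: 11.38
ee_pos: [0.5246, -0.1054, 0.1371]
eef_rot: [0.533, 0.467, 0.53, -0.465]
force: [0.5, -0.1, -0.1]
finger_gap: 0.652
t 11.38 pos [ 0.5246 -0.1054  0.1371] gap 0.652 F [ 0.5 -0.1 -0.1] jaw yaw -82.45 x [ 0.004 -0.002 -1.   ]
shift mm [ 3.1 -0.9 -1.5]
turn [ 0.05  0.14 -0.24] joint6 1.02
```

```bash
python3 -m creep '0.003 -0.001 -0.0015 0 0.1 -0.2; 0.001 0 0 0 0 0' -0.3; python3 -m creep '0 0 0 0 0 0;0 0 0 0 0 0;0 0 0 0 0 0;0 0 0 0 0 0;0 0 0 0 0 0' 1; python3 -c "
from h import *
go([.5235,-.104,.134],-82.5)"
```

```text
t: 11.62
ee_pos: [0.524, -0.1043, 0.134]
eef_rot: [0.533, 0.466, 0.531, -0.466]
force: [0.2, -0.2, -0.3]
finger_gap: 0.651
t: 12.25
ee_pos: [0.5239, -0.0998, 0.1353]
eef_rot: [0.531, 0.468, 0.533, -0.464]
force: [0.4, 0.7, -0.8]
finger_gap: 0.279
t 12.25 pos [ 0.5239 -0.0998  0.1353] gap 0.279 F [ 0.4  0.7 -0.8] jaw yaw -82.41 x [ 0.002  0.006 -1.   ]
shift mm [ 1.3 -0.9  4.1]
turn [ 0.09 -0.34 -0.14] joint6 1.02
```

```bash
python3 -m creep '-0.005 0 0 0 0 0; -0.006 0 0 0 0 0' 1; python3 -m creep '0 0 0 0 0 0' 1; python3 -c "
from h import *
go([.5239,-.0998,.1468],-82.5)"
```

```text
t: 12.5
ee_pos: [0.5229, -0.0999, 0.1451]
eef_rot: [0.53, 0.468, 0.534, -0.464]
force: [2.0, -1.1, -9.5]
finger_gap: 0.279
t: 12.62
ee_pos: [0.5227, -0.1, 0.1449]
eef_rot: [0.53, 0.468, 0.534, -0.464]
force: [2.3, -1.7, -9.5]
finger_gap: 0.285
t 12.62 pos [ 0.5227 -0.1     0.1449] gap 0.285 F [ 2.3 -1.7 -9.5] jaw yaw -82.45 x [-0.001  0.007 -1.   ]
shift mm [-1.9  1.2 -0. ]
turn [ 0.05 -0.41  0.02] joint6 1.02
```

```bash
python3 -m creep '-0.002 0 0 0 0 0; 0 0.006 0 0 -0.2 0' 1; python3 -c "
from h import *
go([.5239+.0297,-.0998+.0039,.1465],-82.5)"
```

```text
t: 12.88
ee_pos: [0.5273, -0.0993, 0.1459]
eef_rot: [0.53, 0.466, 0.534, -0.466]
force: [-1.6, -1.6, -10.8]
finger_gap: 0.284
t 12.88 pos [ 0.5273 -0.0993  0.1459] gap 0.284 F [ -1.6  -1.6 -10.8] jaw yaw -82.47 x [-0.004  0.004 -1.   ]
shift mm [-0.7 26.5  0.1]
turn [ 0.03 -0.24  0.2 ] joint6 1.03
```

```bash
python3 -m creep '-0.0005 0.008 0 0 -0.2 0.2; -0.0005 0.008 0 0 0 0;0 0 0 0 0 0' 1; python3 -c "
from h import *
go([.5239+.0297,-.0998+.0039,.1465],-82.5)"
```

```text
t: 13.25
ee_pos: [0.5439, -0.097, 0.1459]
eef_rot: [0.531, 0.466, 0.533, -0.466]
force: [1.1, -1.9, -10.1]
finger_gap: 0.285
t 13.25 pos [ 0.5439 -0.097   0.1459] gap 0.285 F [  1.1  -1.9 -10.1] jaw yaw -82.47 x [-0.002  0.001 -1.   ]
shift mm [-0.6  9.8  0.2]
turn [ 0.03 -0.06  0.11] joint6 1.05
```

```bash
python3 -m creep '-0.0005 0.006 0 0 0 0; 0 0.003 0 0 0 0;0 0 0 0 0 0' 1; python3 -c "
from h import *
go([.5239+.0297,-.0998+.0039,.1353],-82.5)"
```

```text
t: 13.62
ee_pos: [0.5526, -0.0957, 0.1458]
eef_rot: [0.53, 0.465, 0.533, -0.467]
force: [-1.9, -3.3, -9.3]
finger_gap: 0.283
t 13.62 pos [ 0.5526 -0.0957  0.1458] gap 0.283 F [-1.9 -3.3 -9.3] jaw yaw -82.46 x [-0.004  0.001 -1.   ]
shift mm [10.5  1.1  0.3]
turn [ 0.04 -0.09  0.25] joint6 1.06
```

```bash
python3 -m creep '0 0.001 0 0 0 0.2; 0.003 0 0 0 0 0; 0.003 0 0 0 0 0' 1; python3 -c "
from h import *
go([.5239+.0297,-.0998+.0039,.1353],-82.5)"
```

```text
t: 14.0
ee_pos: [0.5536, -0.0956, 0.14]
eef_rot: [0.531, 0.466, 0.532, -0.466]
force: [-2.7, -2.2, -6.0]
finger_gap: 0.285
t 14.0 pos [ 0.5536 -0.0956  0.14  ] gap 0.285 F [-2.7 -2.2 -6. ] jaw yaw -82.46 x [-0.     0.001 -1.   ]
shift mm [ 4.7 -0.1  0.3]
turn [ 0.04 -0.08  0.01] joint6 1.06
```

```bash
python3 -m creep '0.003 0 0 0 0 0; 0.003 0 0 0 0 0; 0.001 0 0 0 0 0' 1; python3 -c "
from h import *
go([.5239+.0297,-.0998+.0039,.1353],-82.5)"
```

```text
t: 14.38
ee_pos: [0.5545, -0.0955, 0.1353]
eef_rot: [0.532, 0.467, 0.532, -0.465]
force: [-8.8, -0.5, 1.6]
finger_gap: 0.278
t 14.38 pos [ 0.5545 -0.0955  0.1353] gap 0.278 F [-8.8 -0.5  1.6] jaw yaw -82.46 x [ 0.002  0.001 -1.   ]
shift mm [ 0.  -1.   0.2]
turn [ 0.04 -0.05 -0.11] joint6 1.06
```

```bash
python3 -m creep '0.001 -0.001 0 0 0 0; 0.001 0 0 0 0 0; 0 0 0 0 0 0' 1; python3 - <<'E'
from h import *
go([.5239+.0297,-.0998+.0039,.1353],-82.5)
S=env.get_image("scene")[:,:,::-1]
cv2.imwrite("pics/s7.png",S)
a=cv2.resize(S[120:245,175:325],(720,600),interpolation=cv2.INTER_CUBIC);cv2.imwrite("pics/v7.png",a)
E
```

```text
t: 14.75
ee_pos: [0.5544, -0.0955, 0.1354]
eef_rot: [0.533, 0.467, 0.531, -0.465]
force: [-3.4, -2.6, -6.2]
finger_gap: 0.283
t 14.75 pos [ 0.5544 -0.0955  0.1354] gap 0.283 F [-3.4 -2.6 -6.2] jaw yaw -82.44 x [ 0.004  0.001 -1.   ]
shift mm [ 0.1 -0.8  0.3]
turn [ 0.06 -0.02 -0.24] joint6 1.05
```

View pics/v7.png

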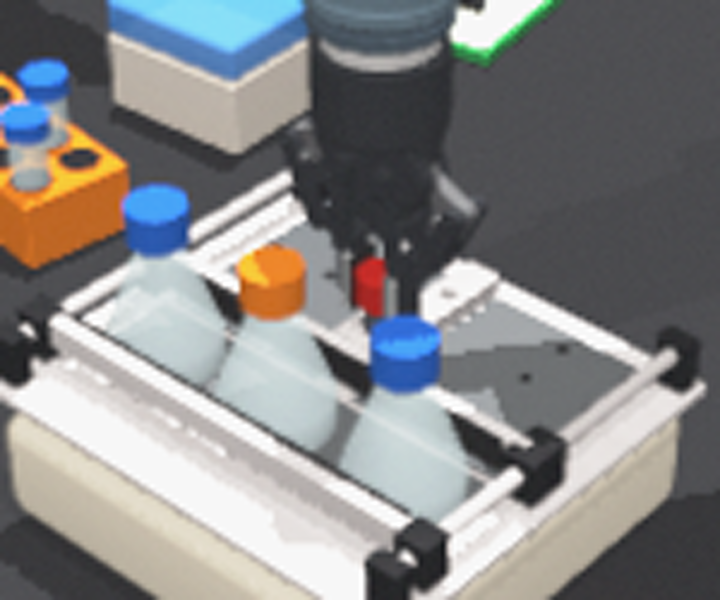

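```bash
python3 -m creep '0.002 -0.0015 0 0 0 -0.2; 0.0015 -0.0005 0 0 0 0' 1; python3 -m creep '0.0015 0 0 0 0 0' 1; python3 -c "
from h import *
go([.5239+.0297,-.0998+.0039,.1353],-82.5)"
```

```text
t: 15.05
ee_pos: [0.5545, -0.0956, 0.1352]
eef_rot: [0.533, 0.467, 0.531, -0.465]
force: [-9.1, 1.1, 7.4]
finger_gap: 0.285
t: 15.18
ee_pos: [0.5547, -0.0956, 0.1352]
eef_rot: [0.533, 0.467, 0.531, -0.465]
force: [-10.9, 0.6, 9.0]
finger_gap: 0.285
t 15.18 pos [ 0.5547 -0.0956  0.1352] gap 0.285 F [-10.9   0.6   9. ] jaw yaw -82.42 x [ 0.005  0.    -1.   ]
shift mm [-0.1 -1.1  0.2]
turn [ 0.08  0.04 -0.3 ] joint6 1.05
```

```bash
python3 -m creep '0.0008 -0.003 0 0 0 0' 1; python3 -c "
from h import *
import time
go([.5239+.0297,-.0998+.0039,.1353],-82.5)
S=env.get_image('scene')[:,:,::-1];cv2.imwrite('pics/s8.png',S);go([.5536,-.0959,.1353],-82.5)"
```

```text
t: 15.3
ee_pos: [0.5532, -0.0958, 0.1354]
eef_rot: [0.534, 0.468, 0.53, -0.464]
force: [2.6, 2.5, -2.6]
finger_gap: 0.283
t 15.3 pos [ 0.5532 -0.0958  0.1354] gap 0.283 F [ 2.6  2.5 -2.6] jaw yaw -82.42 x [ 0.009  0.    -1.   ]
shift mm [0.1 0.4 0.2]
turn [ 0.08  0.06 -0.52] joint6 1.05
t 15.35 pos [ 0.5529 -0.0958  0.1353] gap 0.281 F [1.  1.  1.6] jaw yaw -82.42 x [ 0.009 -0.    -1.   ]
shift mm [0.  0.7 0.2]
turn [ 0.08  0.07 -0.5 ] joint6 1.05
```

```bash
python3 - <<'E'
from h import *
A=cv2.imread("pics/scene0.png");B=cv2.imread("pics/s8.png")
for k in("orange","blue"): print(k,[b[0] for b in blobs(A,k,amin=60)],[b[0] for b in blobs(B,k,amin=60)])
go([.5536,-.0959,.1353],-82.5);env.close_job()
E
```

```text
orange [[175.85, 159.55], [344.11, 286.11], [311.76, 315.67], [372.3, 330.05]] [[175.25, 159.61], [231.7, 178.98], [311.82, 315.67], [372.22, 330.09]]
blue [[217.42, 126.13], [164.73, 129.95], [181.98, 140.15], [209.31, 163.94], [261.63, 190.72], [87.11, 227.5], [154.66, 316.24], [417.99, 284.99]] [[216.45, 126.0], [164.73, 129.95], [181.94, 140.21], [207.21, 165.08], [258.65, 192.93], [87.11, 227.5], [154.68, 316.27], [417.99, 284.99]]
t 15.35 pos [ 0.5529 -0.0958  0.1353] gap 0.281 F [1.  1.  1.6] jaw yaw -82.42 x [ 0.009 -0.    -1.   ]
shift mm [0.  0.7 0.2]
turn [ 0.08  0.07 -0.5 ] joint6 1.05
the job is handed in; nothing more can be done
```

The job is done and handed in at 15.35 s. The orange-capped flask stands upright and released between the two blue-capped flasks. The bar is one hole closer, with the pin home and the knob still gripped.

- **Bar and pin:** The knob lifted about 10.6 mm and moved about 29 to 30 mm towards the flasks. It then came back down to its starting height (0.1353 m). Pressing harder, from -6 N to +9 N, moved it only about 0.2 mm, so the pin is at the bottom. The knob stayed between about 29 and 31 mm of travel when loaded sideways up to 11 N, as expected with the pin in the hole. The last forces were 2 N or less per axis.
- **Flasks and bystanders:** The last picture I viewed showed all three flasks upright. The blue caps had shifted about 2 to 4 pixels, roughly 6 to 10 mm. I put this down to the closing bar nudging those flasks back, but I did not check it separately. The tube rack, the bottle and the two decoy flasks had not moved. I did not measure the jar.
- **Disagreements:** The top camera placed objects about 5 mm away from where the scene camera did. I used the scene camera because it matched the gripper's known position. Even so, closing on the knob carried the gripper about 4.5 mm sideways, so my estimate of the knob's position was off by about that much.

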